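# Close and lock the sliding jaw of the chassis nest

### The job

Clamp the toy chassis in the aluminium nest: push the square black handle along the long leg of its L-shaped slot as far as it goes, so that the jaw shoves the chassis home against the end stop, then push the handle sideways round the corner to the end of the short leg so that the jaw is locked. Only push the handle with the fingertips, never pinch it, do not touch the chassis itself, leave the loose things around undisturbed, and let go clear of everything.

Things in the scene. Friction and masses are not known exactly. Their poses are not given: they have to be found in the camera images.
- nest: Fixed aluminium nest; base plate 288 x 148 x 10 mm, x -138 to 150, y -74 to 74 mm. Origin on the table under it; +x is the jaw's closing way and points to world +y, turned up to 0.5 rad left or 0.2 right; +z up. Steel gate plate over x -130 to -20, y -50 to 50 mm, top at z 32 (4 screw heads to 35). Slot 15 mm wide: long leg along +x, then short leg along -y (away from the robot)
- slot_start (a point): Point on the slot's centre line where the handle's axis is when the jaw is fully open, on top of the gate plate (32 mm above the table); fixed in the nest at (-95, 0, 32) mm; axes as the nest
- slot_corner (a point): The same, for the handle's axis at the end of the long leg, which is the corner of the L: nest (-50, 0, 32) mm, 45 mm from slot_start; axes as the nest
- slot_end (a point): The same, for the handle's axis at the end of the short leg (locked): nest (-50, -30, 32) mm, 30 mm from slot_corner; axes as the nest
- home (a point): Where the chassis's origin lies when home against the end stop: nest (92.5, 0, 10) mm; axes as the nest. The end stop's face is at nest x 134 mm (top at z 42 mm); low guide rails (top at z 26 mm) stand beside the chassis at y +-62 to 70 mm
- handle_top (a point): Centre of the top of the black handle, an upright square post 24 x 24 mm with sides parallel to the nest's x and y, from 37 mm to 77 mm above the table (this point is at 77 mm; a 2.5 mm dome on it). It cannot turn or be lifted; it slides only along the slot
- jaw (a joint): Slide of the dark steel jaw, which carries the handle along nest +x: 0 open, 0.045 m at the end of the long leg; starts between 0 and 0.012. It stays where it is left (about 2 N of friction, no spring). The upright jaw plate is 104 mm wide, with its top 46 mm above the table; its rubber face is at nest x = 5 mm + jaw value
- pin (a joint): Slide of the handle across the jaw, along nest -y: 0 (+-0.0015 of play) in the long leg, 0.030 m at the end of the short leg. It stays where it is left (about 1.2 N of friction, no spring); the slot's edges stop it from moving before the corner is reached
- face_back: The handle's side that looks to nest -x (push here to close the jaw); origin: on the handle's axis 10 mm above the table; axes as the nest
- face_front: The handle's side that looks to nest +x; same origin and axes
- face_left: The handle's side that looks to nest +y (push here to go into the short leg); same origin and axes
- face_right: The handle's side that looks to nest -y; same origin and axes
- chassis: Loose toy car chassis on four green wheels, 83 mm (along its x) x 116 mm x 50 mm high, standing in the nest between jaw and end stop with its x along the nest's x; origin: centre of its underside. Starts 8 to 16 mm short of home
- loose_wheel: Loose green toy wheel, 50 mm across, 21 mm high, lying beside the nest on its far side; origin: centre of its underside. Leave it
- wood: Loose light wood block 36 x 90 x 32 mm on the robot's side of the nest; origin: centre of its underside. Leave it
- cutter: Loose blue-handled side cutters, 52 x 142 x 12 mm, lying flat to the right of the nest; origin: centre of the underside. Leave them

How it is judged:
By the outcome, as a careful person would: the job done as asked, in the order asked, and still so for the second after the job is handed in, with the robot touching nothing.
It also fails if it takes over 38 s, if anything falls off the work surface, if the arm or the gripper's body presses on something with over 40 N, if the wrist force passes 120 N, or if a joint passes its speed limit or range.

### The arm

A 6-joint arm with a two-finger parallel gripper is mounted at the origin on a cart in front of the work surface, level with it; the furniture and walls round the work are solid. World frame = base frame: x ahead of the robot, y to its left, z up, the work surface at z = 0. Lengths are in m, angles in degrees, forces in N, time in s.
With the tool pointing down it reaches from about 0.35 to 0.975 m from the base axis. Payload 4.9 kg.
Tool frame: the origin (TCP) lies between the finger pads; the fingertips stand 19 mm ahead of it and the grasp point (between the pads) is the TCP; z points along the fingers, y is the line along which they close (so a half turn about z gives the same grasp; the last joint's range is limited). The gripper opens to 85 mm and grips with 20 to 120 N. Pads are 22 mm wide; open, the fingers measure 114 mm over their backs; the gripper's body (76 mm by 85 mm) begins 54 mm behind the grasp point. The pads swing forward as they close: fully open they stand 13 mm farther back than shut.
Start: joints at [-71.391, 3.019, 92.412, -0, 84.569, -6.818], TCP at [0.268, -0.564, 0.219] pointing down, gripper open.
Joint ranges: [-172.51, 172.51], [-57.92, 126.97], [3.15, 148.05], [-58.71, 238.71], [5.1, 150.11], [-179.66, 179.66]. Speed limits (degrees/s): [147.25, 147.25, 180, 180, 180, 180].

### API

Orientations are given as [roll, pitch, yaw] about the fixed x, y, z axes, in that order (R = Rz(yaw) Ry(pitch) Rx(roll)).
In Python, from workcell import * gives the robot as it stands.
- The arm moves only by the tool play_rows, never from a script. Its argument "steps" is text: rows parted by semicolons, each of 5 numbers parted by spaces: the opening, from 0 (shut) to 1 (fully open), then the shift along the tool's x, y, z in m, then the turn about the tool's z in rad. A call has 1 to 5 rows; each row shifts and turns the commanded pose from where the row before left it, along the tool's axes as they then stand; what a row does not reach is not made up. A row lasts 1/8 s, in which the tool goes at most 62.5 mm and 10.7 degrees, less where a joint would pass 70% of its speed; a pose out of reach is approached as far as the arm can. A call with a gripper value outside its range is refused whole. The fingers move at their own pace and stop on an object; "force" is the grip in N (left out, the last holds). Time passes only in rows, so rows that do not move let the fingers close. It gives the time, the measured TCP pose, the force, the opening and the grip force at its end, in the units of the state.
- read_state(): the state, without advancing time (a new reading comes with each control period).
- camera(name): name is "side" or "top"; returns the picture (480x640x3 uint8, red, green, blue); there is no depth.
- camera_model(name): a dict with "fovy" (degrees; the focal length in pixels is half the picture's height over the tangent of half this angle, whatever the lens; pixels are square), "cx", "cy" (the principal point, pixels), "T" (4x4, takes a point from camera to world coordinates). Camera axes: x right, y down, z forward; pixel columns grow to the right and rows downward; lengths in m; the calibration is good to about 2 mm. A picture is of the moment at which its call begins. camera_model takes no time and is no camera call.
- finish_job(): hands the job in; it is judged then, once.
The state is a dict: "time_s": time; "qpos": joint angles; "dq": joint speeds; "joint_torque": joint torques, N m; "tcp_pos": TCP position; "tool_rot": TCP orientation; "contact_force": force on the tool from outside, world axes, zero at the start; "torque": the same for the moment, N m; "grip_width": finger opening in m; "gripper_force": force on a finger pad.
Only numpy, scipy, OpenCV 4.12 (cv2) and the standard library are available. Lean on these libraries where they do the work, as an engineer would, in place of code of your own. Each camera call takes 0.05 s, during which the arm holds its last target. There are 200 camera calls.

## Working session

There is one attempt and no reset: what is moved stays moved. The work goes in short steps, Python scripts to look and compute and a tool call to move; the robot and the scene stay as the last step left them, time stands still between calls to the robot, and variables do not carry over. Pictures are saved under pics/ and viewed, at most 10 in all, crops included, and the job is handed in when it is done.

Besides the shell and the picture viewer there is one more tool, called after ">>>" as name(argument=value, ...), one argument or row to a line, values as JSON. play_rows: Moves the arm, as the interface text tells. Its arguments: {"type":"object","properties":{"steps":{"type":"string"},"force":{"type":"number"}},"required":["steps"]}

```bash
mkdir -p pics
python3 - <<'E'
from workcell import *
import cv2
for n in("top","side"):
    cv2.imwrite(f"pics/{n}0.png",cv2.cvtColor(camera(n),cv2.COLOR_RGB2BGR)); print(camera_model(n))
s=read_state();print(s)
E
```

```text
{'fovy': 55.72028275347849, 'cx': 321.0826601498028, 'cy': 242.82797441485576, 'T': array([[ 0.01574158, -0.99789651,  0.06288683,  0.45510943],
       [-0.99964345, -0.01706343, -0.02053798,  0.14012299],
       [ 0.02156784, -0.06254111, -0.99780932,  0.95103832],
       [ 0.        ,  0.        ,  0.        ,  1.        ]])}
{'fovy': 45.376240583823, 'cx': 324.48127320274165, 'cy': 245.07679350581986, 'T': array([[-0.99929179,  0.00860746,  0.03663099,  0.50191218],
       [-0.02750789,  0.49714416, -0.8672318 ,  1.12887312],
       [-0.02567555, -0.86762526, -0.4965553 ,  0.66511599],
       [ 0.        ,  0.        ,  0.        ,  1.        ]])}
{'time_s': 0.1, 'qpos': array([-7.13917241e+01,  3.05445257e+00,  9.24844521e+01, -1.00145247e-03,
        8.45681950e+01, -6.81882612e+00]), 'dq': array([-0.04974812, -0.08506779, -0.18060032, -0.0095183 ,  0.03423139,
       -0.06091224]), 'joint_torque': array([ 2.31251770e-04, -3.94902849e+01, -3.71364319e+01, -1.08902061e-04,
        3.94660601e-03, -3.56278868e-06]), 'tcp_pos': array([ 0.26815255, -0.56390279,  0.21747304]), 'tool_rot': array([-1.79893540e+02, -1.17262325e-02,  2.54271869e+01]), 'contact_force': array([-0.05033335, -0.63653035,  0.07139417]), 'torque': array([-0.00778762,  0.0301264 ,  0.02523243]), 'gripper_force': 0.0, 'grip_width': 0.0858121236760405}
```

View pics/top0.png

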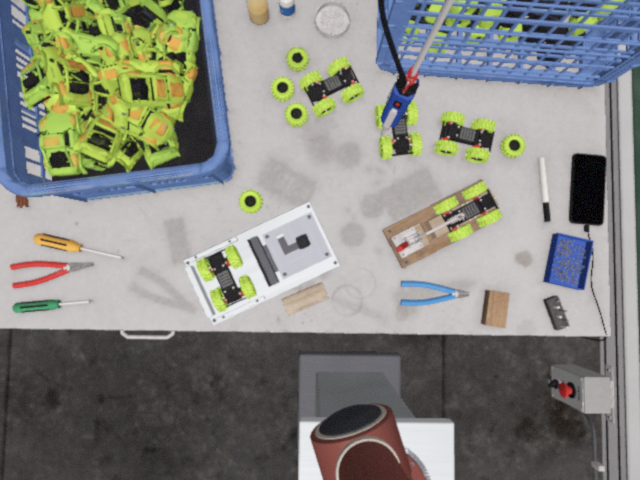

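View pics/side0.png

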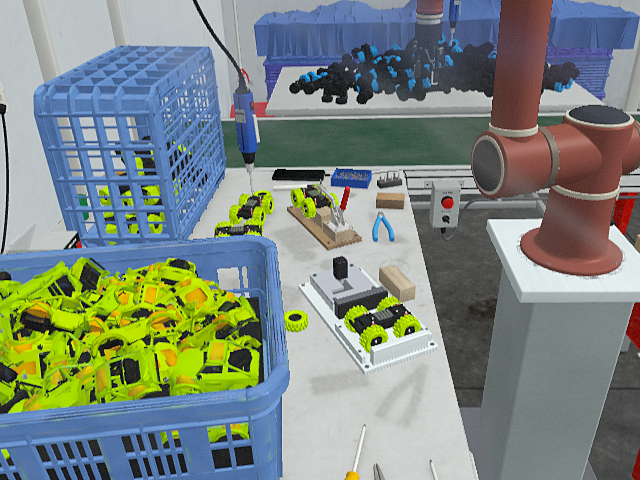

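The top view shows the nest at about (185–340, 205–322), with the handle near (302, 241). The side view shows the handle at about (340, 267). I'll enlarge both.

Run:
```python
import cv2
a=cv2.imread("pics/top0.png")[195:330,175:355];cv2.imwrite("pics/topc.png",cv2.resize(a,None,fx=4.4,fy=4.4,interpolation=cv2.INTER_CUBIC))
a=cv2.imread("pics/side0.png")[245:380,290:450];cv2.imwrite("pics/sidec.png",cv2.resize(a,None,fx=4.4,fy=4.4,interpolation=cv2.INTER_CUBIC))
```

```text
(no output)
```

View pics/topc.png

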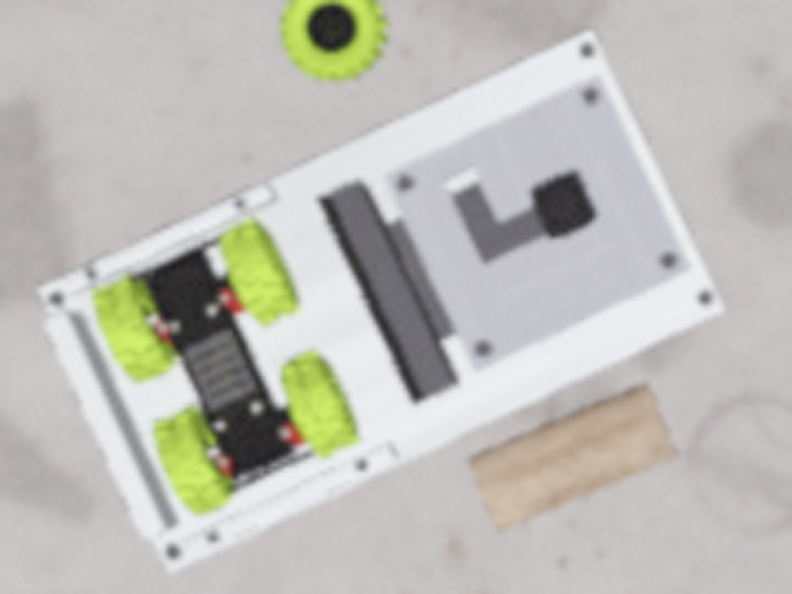

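View pics/sidec.png

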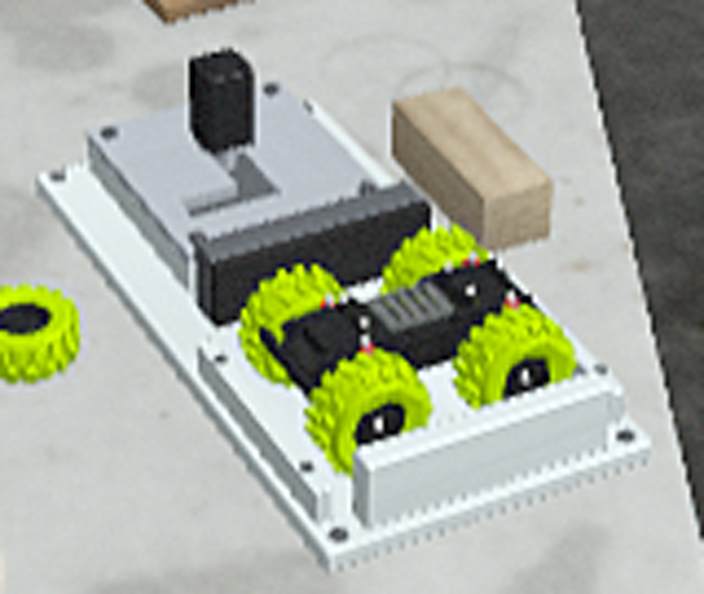

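```bash
cat > h.py <<'E'
from workcell import *
import numpy as np
from scipy.optimize import least_squares
def proj(n,P):
    m=camera_model(n);f=240/np.tan(np.radians(m["fovy"]/2))
    p=(np.asarray(P)-m["T"][:3,3])@m["T"][:3,:3]
    return f*p[:,:2]/p[:,2:]+[m["cx"],m["cy"]]
def nest(v,P):
    P=np.array(P,float)/1e3;c,s=np.cos(v[2]),np.sin(v[2])
    return np.c_[v[0]+c*P[:,0]-s*P[:,1],v[1]+s*P[:,0]+c*P[:,1],P[:,2]]
E
python3 - <<'E'
from h import *
off=(.5/4.4-.5)
tp=np.array([(590,32),(722,306),(172,572),(40,290),(597,78),(692,270),(480,370),(388,178)])/4.4+[175,195]+off
tP=[(-138,-74,10),(-138,74,10),(150,74,10),(150,-74,10),(-130,-50,32),(-130,50,32),(-20,50,32),(-20,-50,32)]
sp=np.array([(38,180),(332,555),(650,440)])/4.4+[290,245]+off
sP=[(-138,-74,10),(150,-74,10),(150,74,10)]
h=[("top",np.array([[562,204]])/4.4+[175,195]+off),("side",np.array([[222,63]])/4.4+[290,245]+off)]
r=lambda v:np.r_[(proj("top",nest(v,tP))-tp).ravel(),(proj("side",nest(v,sP))-sp).ravel()]
f=least_squares(r,[.45,.2,1.9]);print(f.x,np.degrees(f.x[2]));print(f.fun.reshape(-1,2).round(1))
for n,px in h:
    g=least_squares(lambda q:(proj(n,nest(f.x,[[q[0],q[1],77]]))-px).ravel(),[-95,0]);print(n,g.x)
print(nest(f.x,[(-95,0,32),(-50,0,32),(-50,-30,32)]))
E
```

```text
[0.47375481 0.23725187 2.03386631] 116.53195587668374
[[ 0.5 -0.9]
 [ 1.3  0.8]
 [-0.4  1.3]
 [-0.7  0.1]
 [ 0.4 -0.8]
 [ 0.1 -0.2]
 [-0.8  0.7]
 [-1.1 -0.3]
 [-0.9 -1. ]
 [-1.  -0.3]
 [ 1.3 -0.1]]
top [-8.82124021e+01  7.39999243e-03]
side [-88.95119918   0.62655936]
[[0.51619102 0.15225676 0.032     ]
 [0.49608966 0.19251761 0.032     ]
 [0.52293022 0.20591851 0.032     ]]
```

Nest yaw is 116.5° and the jaw is about 6.5 mm along. The tool is already almost aligned: tool x is nest -y and tool y is nest -x. I'll shut the fingers and move over to the spot behind the handle.

>>> play_rows(
  steps="0 0 0 0 -0.0193; 0 0.0387 -0.0348 0 0; 0 0.0387 -0.0348 0 0; 0 0.0387 -0.0348 0 0; 0 0.0387 -0.0348 0 0",
  force=20,
)

```text
time_s: 0.72
tcp_pos: [0.345, -0.3691, 0.2185]
tool_rot: [-180.0, -0.0, 26.5]
contact_force: [0.6, 0.8, 0.4]
grip_width: 0.0003
gripper_force: 0.0
```

>>> play_rows(
  steps="0 0.0387 -0.0348 0 0; 0 0.0387 -0.0348 0 0; 0 0.0387 -0.0348 0 0; 0 0.0387 -0.0348 0 0; 0 0.0387 -0.0348 0 0",
)

```text
time_s: 1.35
tcp_pos: [0.4403, -0.127, 0.2187]
tool_rot: [180.0, -0.0, 26.6]
contact_force: [0.5, 0.7, 0.0]
grip_width: 0.0
gripper_force: 0.0
```

>>> play_rows(
  steps="0 0.0387 -0.0348 0 0; 0 0.0387 -0.0348 0 0; 0 0.0387 -0.0348 0 0; 0 0.0387 -0.0348 0 0; 0 0.0387 -0.0348 0 0",
)

```text
time_s: 1.98
tcp_pos: [0.5358, 0.1152, 0.2186]
tool_rot: [180.0, -0.0, 26.6]
contact_force: [0.9, -0.0, 1.0]
grip_width: -0.0001
gripper_force: 0.0
```

>>> play_rows(
  steps="0 0 0 0.037 0; 0 0 0 0.037 0; 0 0 0 0.037 0; 0 0 0 0.039 0; 0 0 0 0 0",
)

```text
time_s: 2.6
tcp_pos: [0.5321, 0.1133, 0.0648]
tool_rot: [-179.8, 0.4, 26.6]
contact_force: [0.9, 0.2, -0.0]
grip_width: -0.0
gripper_force: 0.0
```

```bash
cat > look.py <<'E'
import sys
from h import *
import cv2
k=sys.argv[1]
a=camera("top")[175:335,165:365];b=camera("side")[215:375,270:470]
cv2.imwrite(f"pics/{k}.png",cv2.cvtColor(np.hstack([cv2.resize(i,None,fx=2,fy=2.5,interpolation=cv2.INTER_CUBIC) for i in(a,b)]),cv2.COLOR_RGB2BGR))
s=read_state();p=s["tcp_pos"][:2]-[.47375,.23725];y=2.03387
print("nest tcp mm",1e3*(p@[np.cos(y),np.sin(y)]),1e3*(p@[-np.sin(y),np.cos(y)]),s["tcp_pos"][2],s["contact_force"],s["time_s"])
E
python3 look.py l1
```

```text
nest tcp mm -138.4502000770003 -0.2871418199803347 0.06940906189492108 [ 0.31787198 -0.34463324  0.05115845] 2.7
```

View pics/l1.png

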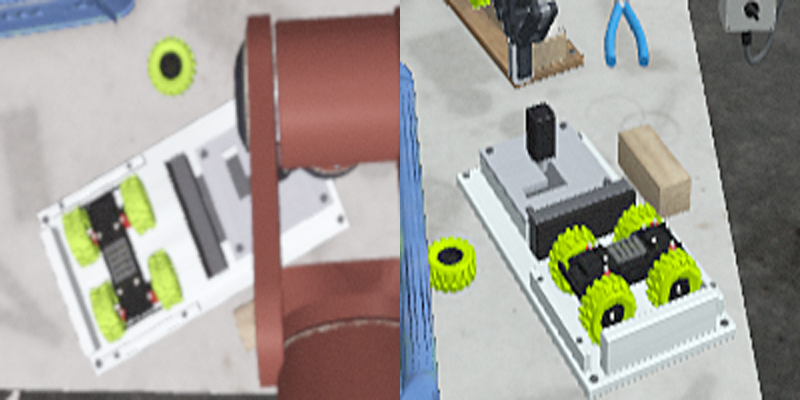

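Run:
```python
from h import *
v=[.47375,.23725,2.03387]
P=[(-138,y,z) for y in(-11,0,11) for z in(40,50,60,70)]+[(-88.5,0,77)]
q=(proj("side",nest(v,P))-[270,215])*[2,2.5]+[400,0]
for a,b in zip(P,q.round(0)):print(a,b)
```

```text
(-138, -11, 40) [509. 124.]
(-138, -11, 50) [509. 114.]
(-138, -11, 60) [509. 103.]
(-138, -11, 70) [509.  93.]
(-138, 0, 40) [519. 121.]
(-138, 0, 50) [519. 111.]
(-138, 0, 60) [519. 100.]
(-138, 0, 70) [518.  90.]
(-138, 11, 40) [529. 118.]
(-138, 11, 50) [528. 107.]
(-138, 11, 60) [528.  97.]
(-138, 11, 70) [528.  87.]
(-88.5, 0, 77) [540. 110.]
```

Run:
```python
from workcell import *
import cv2
a=camera("side")[195:295,280:400]
cv2.imwrite("pics/z.png",cv2.cvtColor(cv2.resize(a,None,fx=6,fy=6,interpolation=cv2.INTER_CUBIC),cv2.COLOR_RGB2BGR))
```

```text
(no output)
```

View pics/z.png

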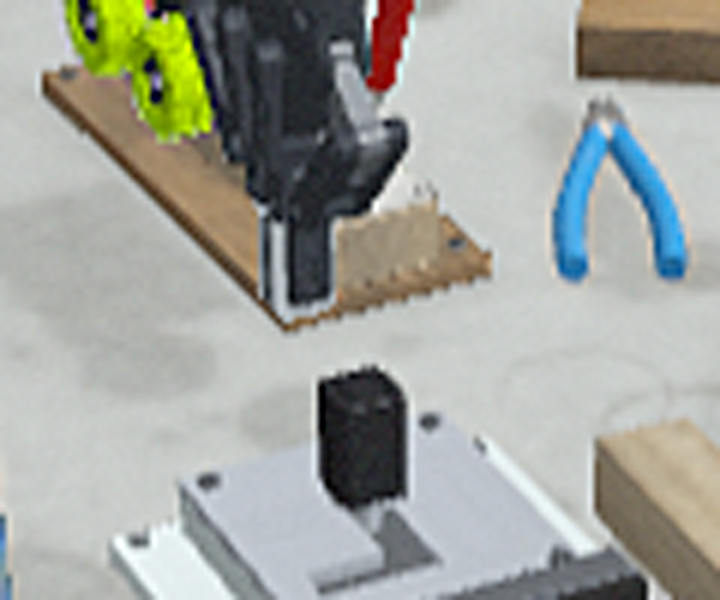

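The fingertips look about 28 mm higher in the picture than the state implies. I'll back off clear of the nest, lower a little, and check the height there.

>>> play_rows(
  steps="0 0 0.018 0 0; 0 0 0 0.01 0; 0 0 0 0.01 0; 0 0 0 0 0; 0 0 0 0 0",
)

```text
time_s: 3.38
tcp_pos: [0.5432, 0.0975, 0.0483]
tool_rot: [-180.0, 0.0, 26.5]
contact_force: [-0.2, -0.0, 1.1]
grip_width: -0.0001
gripper_force: 0.0
```

```bash
python3 look.py l2
python3 - <<'E'
from workcell import *
from h import *
import cv2
a=camera("side")[195:295,280:400]
cv2.imwrite("pics/z2.png",cv2.cvtColor(cv2.resize(a,None,fx=6,fy=6,interpolation=cv2.INTER_CUBIC),cv2.COLOR_RGB2BGR))
s=read_state();T=s["tcp_pos"]
for d in(0,.0095,.019):print(d,(proj("side",[T-[0,0,d]])-[280,195])*6)
print(s["tool_rot"],s["grip_width"])
E
```

```text
nest tcp mm -156.21330540438 -0.10305433772077564 0.04881715321007094 [ 0.60899006  0.09791131 -0.02565118] 3.475
0 [[273.9095234  364.31210944]]
0.0095 [[274.57835027 387.59104865]]
0.019 [[275.24196806 410.68868224]]
[ 1.79987925e+02 -2.84084008e-02  2.65475290e+01] -2.464708662106643e-05
```

View pics/z2.png

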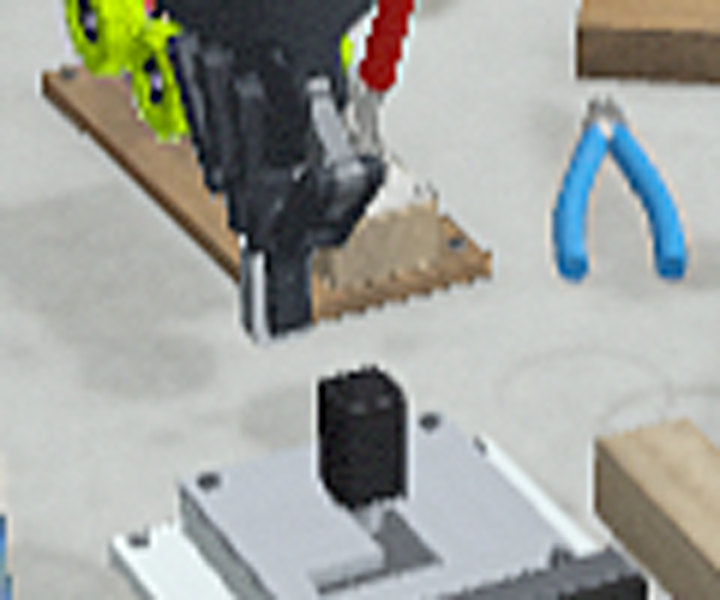

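The state and picture disagree on tip height by a constant 30 mm or so. At TCP z 0.060 either reading clears the plate and still meets the handle, so I'll use that and feel for contact.

>>> play_rows(
  steps="0 0 0 -0.0115 0; 0 0 -0.015 0 0; 0 0 -0.012 0 0; 0 0 -0.005 0 0; 0 0 -0.003 0 0",
)

```text
time_s: 4.15
tcp_pos: [0.5274, 0.1292, 0.0599]
tool_rot: [-180.0, 0.0, 26.6]
contact_force: [-0.1, 1.0, -0.7]
grip_width: 0.0003
gripper_force: 0.0
```

>>> play_rows(
  steps="0 0 -0.002 0 0; 0 0 -0.002 0 0; 0 0 -0.002 0 0; 0 0 -0.002 0 0; 0 0 -0.002 0 0",
)

```text
time_s: 4.78
tcp_pos: [0.5233, 0.1377, 0.0601]
tool_rot: [-180.0, 0.0, 26.5]
contact_force: [0.1, -0.4, 1.0]
grip_width: -0.0
gripper_force: 0.0
```

Run:
```python
from h import *
import cv2
s=read_state();p=s["tcp_pos"][:2]-[.47375,.23725];y=2.03387
print("nest",1e3*(p@[np.cos(y),np.sin(y)]),1e3*(p@[-np.sin(y),np.cos(y)]),s["tcp_pos"],s["contact_force"])
a=camera("side")[195:295,280:400]
cv2.imwrite("pics/z3.png",cv2.cvtColor(cv2.resize(a,None,fx=6,fy=6,interpolation=cv2.INTER_CUBIC),cv2.COLOR_RGB2BGR))
```

```text
nest -111.20974881276635 0.0927722749420658 [0.52334441 0.13771101 0.06010836] [ 0.08357469 -0.38807796  1.04350443]
```

View pics/z3.png

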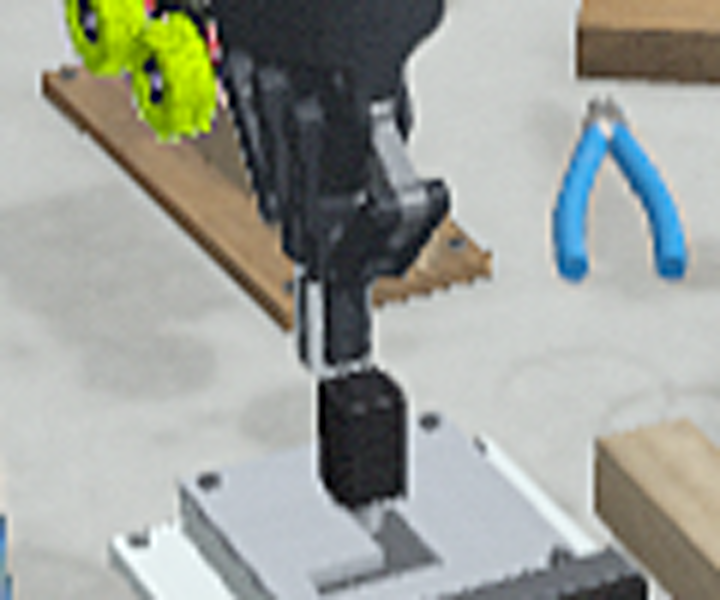

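The tip is in line behind the handle and only barely below its top, at roughly 74 mm. I'll back off a little and lower in small steps, watching the vertical force.

>>> play_rows(
  steps="0 0 0.005 0 0; 0 0 0 0.003 0; 0 0 0 0.003 0; 0 0 0 0.001 0; 0 0 0 0.001 0",
)

```text
time_s: 5.45
tcp_pos: [0.5256, 0.1332, 0.0519]
tool_rot: [-180.0, 0.0, 26.5]
contact_force: [-0.3, -0.4, -0.4]
grip_width: 0.0003
gripper_force: 0.0
```

>>> play_rows(
  steps="0 0 0 0.001 0; 0 0 0 0.001 0; 0 0 0 0.001 0; 0 0 0 0 0",
)

```text
time_s: 5.95
tcp_pos: [0.5255, 0.1332, 0.049]
tool_rot: [-180.0, 0.0, 26.5]
contact_force: [-0.7, 0.3, -0.4]
grip_width: -0.0003
gripper_force: 0.0
```

No contact at 49 mm, so the picture is right. I'll lower more to TCP z 0.041, which puts the tip near 55 mm.

>>> play_rows(
  steps="0 0 0 0.002 0; 0 0 0 0.002 0; 0 0 0 0.002 0; 0 0 0 0.002 0; 0 0 0 0 0",
)

```text
time_s: 6.58
tcp_pos: [0.5254, 0.1332, 0.0408]
tool_rot: [-180.0, 0.0, 26.5]
contact_force: [-0.8, 1.0, -0.0]
grip_width: -0.0001
gripper_force: 0.0
```

>>> play_rows(
  steps="0 0 -0.003 0 0; 0 0 -0.003 0 0; 0 0 -0.003 0 0; 0 0 -0.003 0 0; 0 0 -0.003 0 0",
)

```text
time_s: 7.2
tcp_pos: [0.5188, 0.1468, 0.0411]
tool_rot: [180.0, -0.0, 26.5]
contact_force: [0.9, -2.0, -1.4]
grip_width: -0.0
gripper_force: 1.1
```

>>> play_rows(
  steps="0 0 -0.003 0 0; 0 0 -0.003 0 0; 0 0 -0.003 0 0; 0 0 -0.003 0 0; 0 0 -0.003 0 0",
)

```text
time_s: 7.82
tcp_pos: [0.5122, 0.1602, 0.0411]
tool_rot: [180.0, -0.0, 26.5]
contact_force: [1.1, -2.1, -2.0]
grip_width: 0.0001
gripper_force: 1.2
```

```bash
python3 look.py l3
```

```text
nest tcp mm -85.80727288537528 0.07737099682320547 0.04116084446653275 [ 0.98119099 -0.48161314  0.09620792] 7.925
```

View pics/l3.png

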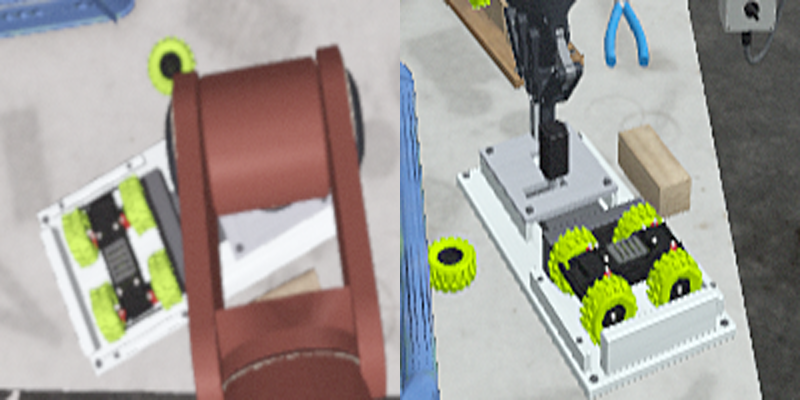

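The finger is behind the handle, and the jaw has advanced to the rear wheels. The handle top is at about (555,127), or nest x near -61. I'll keep pushing in fine steps.

>>> play_rows(
  steps="0 0 -0.002 0 0; 0 0 -0.002 0 0; 0 0 -0.002 0 0; 0 0 -0.001 0 0; 0 0 -0.001 0 0",
)

```text
time_s: 8.55
tcp_pos: [0.5086, 0.1672, 0.0412]
tool_rot: [180.0, -0.0, 26.5]
contact_force: [1.9, -3.0, -0.2]
grip_width: -0.0002
gripper_force: 1.2
```

>>> play_rows(
  steps="0 0 -0.001 0 0; 0 0 -0.001 0 0; 0 0 -0.001 0 0; 0 0 0 0 0",
)

```text
time_s: 9.05
tcp_pos: [0.5074, 0.1697, 0.0412]
tool_rot: [180.0, -0.0, 26.5]
contact_force: [2.2, -3.4, -0.3]
grip_width: 0.0005
gripper_force: 1.8
```

>>> play_rows(
  steps="0 0 -0.001 0 0; 0 0 -0.001 0 0; 0 0 0 0 0",
)

```text
time_s: 9.43
tcp_pos: [0.5074, 0.1699, 0.0413]
tool_rot: [179.8, -0.0, 26.6]
contact_force: [3.7, -8.5, -1.1]
grip_width: -0.0002
gripper_force: 5.0
```

>>> play_rows(
  steps="0 0 -0.001 0 0; 0 0 -0.001 0 0; 0 0 0 0 0",
)

```text
time_s: 9.8
tcp_pos: [0.5073, 0.17, 0.0413]
tool_rot: [179.5, -0.0, 26.6]
contact_force: [5.7, -14.1, -2.5]
grip_width: -0.0001
gripper_force: 8.1
```

The handle is hard against the end of the long leg: 15 N and no further travel. I'll back off, go round to the face_left side, and line up for the sideways push.

>>> play_rows(
  steps="0 0 0.008 0 0; 0 0 0.008 0 0; 0 -0.025 0 0 0; 0 -0.023 0 0 0; 0 0 0 0 0",
)

```text
time_s: 10.42
tcp_pos: [0.4684, 0.1376, 0.0406]
tool_rot: [-179.9, 0.1, 26.5]
contact_force: [0.1, 0.5, -0.1]
grip_width: 0.0002
gripper_force: 0.0
```

>>> play_rows(
  steps="0 0 -0.018 0 0; 0 0 -0.018 0 0; 0 0 0 0 0; 0 0.008 0 0 0; 0 0.006 0 0 0",
)

```text
time_s: 11.05
tcp_pos: [0.4671, 0.1763, 0.0413]
tool_rot: [180.0, -0.0, 26.5]
contact_force: [0.2, -0.5, -0.2]
grip_width: 0.0005
gripper_force: 0.0
```

```bash
python3 look.py l4
```

```text
nest tcp mm -51.68753116986361 33.10362440478097 0.041371563324200174 [-0.12619387 -0.68637035  0.2698565 ] 11.15
```

>>> play_rows(
  steps="0 0.004 0 0 0; 0 0.003 0 0 0; 0 0.003 0 0 0; 0 0.003 0 0 0; 0 0.003 0 0 0",
)

```text
time_s: 11.78
tcp_pos: [0.4802, 0.1831, 0.041]
tool_rot: [180.0, 0.1, 26.5]
contact_force: [-2.7, -1.7, 0.5]
grip_width: -0.0002
gripper_force: 1.3
```

>>> play_rows(
  steps="0 0.003 0 0 0; 0 0.003 0 0 0; 0 0.003 0 0 0; 0 0.003 0 0 0; 0 0.003 0 0 0",
)

```text
time_s: 12.4
tcp_pos: [0.494, 0.19, 0.041]
tool_rot: [180.0, 0.0, 26.5]
contact_force: [-0.7, -2.2, 2.8]
grip_width: -0.0
gripper_force: 1.4
```

>>> play_rows(
  steps="0 0.003 0 0 0; 0 0.002 0 0 0; 0 0.001 0 0 0; 0 0.001 0 0 0; 0 0.001 0 0 0",
)

```text
time_s: 13.02
tcp_pos: [0.501, 0.1935, 0.041]
tool_rot: [180.0, 0.0, 26.5]
contact_force: [-2.3, -3.8, 0.8]
grip_width: -0.0
gripper_force: 1.4
```

>>> play_rows(
  steps="0 0.001 0 0 0; 0 0.001 0 0 0; 0 0.001 0 0 0; 0 0.001 0 0 0; 0 0 0 0 0",
)

```text
time_s: 13.65
tcp_pos: [0.5036, 0.1948, 0.041]
tool_rot: [180.0, 0.2, 26.5]
contact_force: [-6.0, -6.4, 4.3]
grip_width: 0.0
gripper_force: 3.9
```

>>> play_rows(
  steps="0 0.001 0 0 0; 0 0.001 0 0 0; 0 0.001 0 0 0; 0 0 0 0 0",
)

```text
time_s: 14.15
tcp_pos: [0.5037, 0.1948, 0.0411]
tool_rot: [-180.0, 0.7, 26.6]
contact_force: [-16.9, -11.4, 14.1]
grip_width: 0.0
gripper_force: 9.9
```

Hard stop reached at nest y of about -7.8, as expected for the locked position. I'll back off, rise and move away toward the start so the arm clears the view.

>>> play_rows(
  steps="0 -0.010 0 0 0; 0 -0.020 0 0 0; 0 0 0 -0.03 0; 0 0 0 -0.05 0; 0 0 0 -0.05 0",
)

```text
time_s: 14.78
tcp_pos: [0.4806, 0.1839, 0.1726]
tool_rot: [-179.9, -0.1, 26.5]
contact_force: [0.6, 0.6, 0.4]
grip_width: 0.0001
gripper_force: 0.0
```

>>> play_rows(
  steps="0 -0.03 0.045 0 0; 0 -0.03 0.045 0 0; 0 -0.03 0.045 0 0; 0 -0.03 0.045 0 0; 0 -0.03 0.045 0 0",
)

```text
time_s: 15.4
tcp_pos: [0.4473, -0.0863, 0.1717]
tool_rot: [179.9, -0.2, 26.6]
contact_force: [0.7, 0.4, -0.6]
grip_width: -0.0001
gripper_force: 0.0
```

```bash
python3 look.py l5
```

```text
nest tcp mm -279.7117455886304 169.5329936398493 0.17174953393459674 [-0.67154794  1.72140267 -0.73936045] 15.5
```

View pics/l5.png

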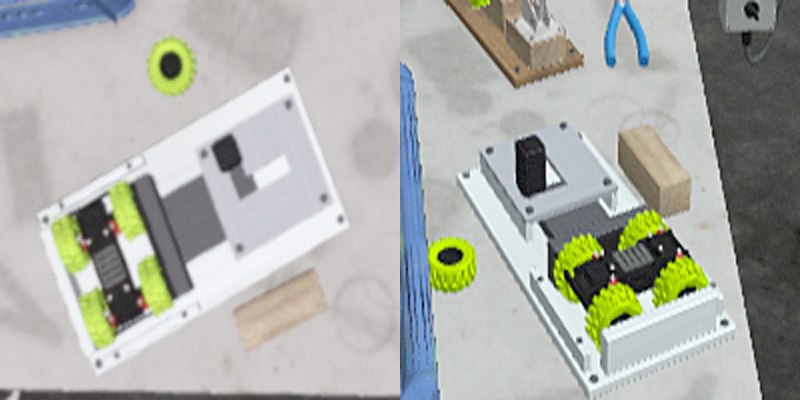

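The handle top is at (228,152), at the end of the short leg. The chassis sits between the jaw and the end stop, and the wheel and wood block have not moved. One numeric check, then hand in.

Run:
```python
from h import *
v=[.47375,.23725,2.03387]
print((proj("top",nest(v,[(-50,-30,77),(-50,-20,77)]))-[165,175])*[2,2.5])
print((proj("side",nest(v,[(-50,-30,77),(-50,-20,77)]))-[270,215])*[2,2.5]+[400,0])
print(finish_job())
```

```text
[[225.45533457 151.23666728]
 [229.89898462 162.91352466]]
[[529.43212278 142.93637455]
 [538.85391125 139.71058903]]
the job is handed in; nothing more can be done
None
```

The handle was pushed to the end of the long leg and then to the end of the short leg, so the chassis is clamped home and the jaw locked; the arm ended clear of everything, and the job was handed in at about 15.5 s.

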